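# Index the engraver's turntable by one hole

## Task

The copper bowl on the turntable is to be punched at its next division. With a fingertip press the spring plunger's brass pad down to free the turntable and, pressing it, turn the turntable counter-clockwise (seen from above) to the very next hole, not past it; let the plunger spring fully up there so that the turntable is locked again, and take the hand away. The bowl rides along in its place on the turntable; do not lift or carry anything, and leave the hammer, the punch block and the clay pot alone.

Things in the scene. Friction and masses are not known exactly. Their poses are not given: they have to be found in the camera images.
- stand: Fixed, bolted index stand: grey foot, column, round steel plate 284 mm across (top at 57 mm) with 8 dark holes (16 mm, 45 degrees apart, 125 mm from the axis). Origin: on the turning axis at work-surface level; z up; its -x axis points from the axis to the hole where the plunger starts.
- turntable (a joint): Aluminium turntable on the stand: disc 190 mm across, top at 72 mm, with an arm to 167 mm from the axis that carries the plunger. Rad: 0 in the starting hole, grows counter-clockwise seen from above, next hole at 0.785 (0.024 play each way); no end stops. Rubs lightly (2 N at the pad), stays where left.
- plunger (a joint): Spring plunger on the arm, in m: 0 up, 0.012 fully pressed (hard stop). Its 10 mm pin points up into a hole from under the plate; pressed over 0.008 it frees the turntable. Between holes, when released, it rides at about 0.008 under the plate and springs up by itself at the next hole, locking it. Spring 5 N (up) to 10 N (pressed).
- pad (a point): Centre of the floor of the plunger's brass pad, a round dish 64 mm across outside, 54 mm inside, its rim 10 mm above the floor, so a shut fingertip fits in and can push the rim sideways. 135 mm from the turning axis; floor 92 mm above the work surface when up, 80 mm when fully pressed. Moves with the turntable.
- bowl: Loose copper bowl, 96 mm across the rim and 50 mm high, 0.3 kg, standing in the middle of the turntable. Origin: centre of its underside.
- hammer: Loose hammer, 240 mm long, lying on the work surface to the right (-y) of the stand. To be left alone.
- punch_block: Loose wooden block, 60 x 90 x 45 mm, with four steel punches standing 45 mm above it, beside the stand. Origin: centre of its underside. To be left alone.
- pot: Loose clay pot, 70 mm across and 70 mm high, beside the stand. Origin: centre of its underside. To be left alone.
Things that resemble listed ones, but are neither listed nor needed, are in the scene too. What is shaped like the bowl but green or turquoise is not meant.

How it is judged (in metres and radians):
On the way, in this order (a step that is already met when the one before it is completed fails the run):
1. the fingers press the plunger in far enough to free the turntable, which is still at its starting hole (value of joint plunger above 0.0075 m and contact force between the fingers and plunger above 0.5 N and value of joint turntable below 0.15 rad), for 0.05 s.
2. the turntable is at the next hole and the plunger has sprung up into it (value of joint turntable between 0.735 and 0.835 rad and value of joint plunger below 0.002 m), for 0.2 s.
At the end, for the whole second after the job is handed in: The turntable stands at the next hole counter-clockwise (0.785 rad, within 0.05), the plunger is up (within 2 mm), and the bowl stands upright and still on the turntable within 20 mm of its axis (all of step 2 and horizontal distance between bowl and stand below 0.02 m and z of bowl in the frame of stand between 0.066 and 0.078 m and angle between bowl's own z axis and vertical below 0.1 rad and linear speed of bowl below 0.02 m/s); the robot touches nothing.
It fails at once if the turntable is swung well past the next hole (more than 0.2 rad) (value of joint turntable above 0.985 rad).
It fails at once if the turntable is turned clockwise out of its hole (value of joint turntable below -0.2 rad).
It fails at once if the bowl is lifted off or pushed from its place (15 mm up or 25 mm from the axis) (z of bowl in the frame of stand above 0.087 m or horizontal distance between bowl and stand above 0.025 m).
It fails at once if the hammer, punch block or pot is moved or lifted (more than 15 mm) (distance of any of hammer, punch_block, pot from where it was at the start of the episode above 0.015 m).
It also fails if it takes over 35 s, if anything falls off the work surface, if the arm or the gripper's body presses on something with over 40 N, if the wrist force passes 120 N, or if a joint passes its speed limit or range.

## Robot

A 6-joint arm with a two-finger parallel gripper is mounted at the origin on the work surface. World frame = base frame: x ahead of the robot, y to its left, z up, the work surface at z = 0. Lengths are in mm, angles in degrees, forces in N, time in s.
With the tool pointing down it reaches from about 300 to 850 mm from the base axis. Payload 4.2 kg.
Tool frame: the origin (TCP) lies between the finger pads; the fingertips stand 19 mm ahead of it and the grasp point (between the pads) is the TCP; z points along the fingers, x is the direction in which the jaws open and shut, and the axes are right-handed (so a half turn about z gives the same grasp; the last joint's range is limited). The gripper opens to 91 mm and grips with 3 to 60 N. Pads are 32 mm wide; open, the fingers measure 118 mm over their backs; the gripper's body (76 mm by 178 mm) begins 60 mm behind the grasp point.
Start: joints at [-67.208, 18.312, 89.639, -0, 72.044, -1.146], TCP at [233.311, -525.554, 232.976] pointing down, gripper open.
Joint ranges: [-177.97, 177.97], [-48.28, 115.42], [12.27, 149.76], [-77.06, 257.06], [2.81, 150.46], [-146.56, 146.56]. Speed limits (degrees/s): [147.25, 147.25, 180, 180, 180, 180].

## Interface

Orientations are given as [roll, pitch, yaw] about the fixed x, y, z axes, in that order (R = Rz(yaw) Ry(pitch) Rx(roll)).
In Python, from workcell import sensors, grab_frame, env gives the robot as it stands.
- The arm moves only by the tool servo_tool, never from a script. Its argument "motion" is one flat list of numbers, 7 for each row, row after row: the shift along the world's x, y, z in mm, then the turn, a rotation vector about the world's x, y, z in rad, then the opening in per cent of the stroke, from 0 (shut) to 100 (fully open). In form: [x, y, z, rx, ry, rz, grip, x, y, z, rx, ry, rz, grip, ...]. A call has 1 to 10 rows; each row shifts and turns the commanded pose from where the row before left it; what a row does not reach is not made up. A row lasts 1/12 s, in which the tool goes at most 41.7 mm and 7.16 degrees, less where a joint would pass 70% of its speed; a pose out of reach is approached as far as the arm can. A call with a gripper value outside its range is refused whole. The fingers move at their own pace and stop on an object; "newtons" is the grip in N (left out, the last holds). Time passes only in rows, so rows that do not move let the fingers close. It gives the time, the measured TCP pose, the force and the opening at its end, in the units of the state.
- sensors.state(): the state, without advancing time (a new reading comes with each control period).
- grab_frame(name): name is "scene" or "top" or "wrist"; returns a dict with "image" (420x560x3 uint8, red, green, blue), "depth" (420x560 float32, mm along the optical axis (not along the pixel's ray), 0 where there is no reading), "fx", "fy", "cx", "cy" (pixels), "extrinsics" (4x4, takes a point from camera to world coordinates); the wrist camera has in their place "T_tool_cam" (4x4, takes a point from camera to tool coordinates, whose origin is the TCP and whose axes are the tool frame's). Camera axes: x right, y up, looking along -z (the intrinsics and any distortion apply to the point x, -y, -z); pixel columns grow to the right and rows downward; lengths in mm; the calibration is good to about 2 mm. A picture is of the moment at which its call begins: read the wrist's pose just before it.
- env.job_done(): hands the job in, once; it reports no verdict.
The state is a dict: "time_s": time; "qpos": joint angles; "qvel": joint speeds; "effort": joint torques, N m; "ee_pos": TCP position; "ee_rot": TCP orientation; "force": force on the tool from outside, world axes, zero at the start; "torque": the same for the moment, N m; "gripper_width": finger opening in mm.
Only numpy, scipy, OpenCV 4.12 (cv2) and the standard library are available. Lean on these libraries where they do the work, as an engineer would, in place of code of your own. Each camera call takes 0.05 s, during which the arm holds its last target.

## Working session

There is one attempt and no reset: what is moved stays moved. The work goes in short steps, Python scripts to look and compute and a tool call to move; the robot and the scene stay as the last step left them, time stands still between calls to the robot, and variables do not carry over. Pictures are saved under pics/ and viewed, and the job is handed in when it is done.

Besides the shell and the picture viewer there is one more tool, called in YAML: its name, and indented under it one key for each argument. servo_tool: Moves the arm, as the interface text tells. Its arguments: {"type":"object","properties":{"motion":{"type":"array"},"newtons":{"type":"number"}},"required":["motion"]}

```bash
mkdir -p pics
python3 - <<'E'
from workcell import sensors, grab_frame
import cv2,numpy as np
print(sensors.state())
for n in ("top","scene"):
    f=grab_frame(n); cv2.imwrite(f"pics/{n}1.png",f["image"][:,:,::-1]); np.savez(f"{n}1.npz",**f)
    print(n,f["fx"],f["fy"],f["cx"],f["cy"],f["extrinsics"].round(3).tolist(),[k for k in f])
E
```

```text
{'time_s': 0.0, 'qpos': array([-6.72090553e+01,  1.83511204e+01,  8.97072158e+01, -4.17057933e-04,
        7.20432019e+01, -1.14533872e+00]), 'qvel': array([-0.0538183 ,  0.02642552,  0.06877958,  0.0206694 ,  0.02046403,
        0.00232954]), 'effort': array([-3.13318553e-03, -4.12461233e+01, -2.31974369e+01,  7.25578750e-02,
        4.59216011e-02, -1.37248207e-04]), 'ee_pos': array([ 233.10859777, -525.10714032,  232.11998354]), 'ee_rot': array([-1.79998367e+02,  1.01525687e-01, -6.60635862e+01]), 'force': array([ 0.20134693,  0.36868378, -0.58042716]), 'torque': array([-0.01779122, -0.01009713,  0.04709703]), 'gripper_width': 91.10656617068899}
top 414.9420524684036 414.9420524684036 272.79873734109015 215.3786433921466 [[0.008, 0.997, -0.073, 377.236], [-1.0, 0.01, 0.022, 10.803], [0.023, 0.072, 0.997, 960.256], [0.0, 0.0, 0.0, 1.0]] ['image', 'depth', 'fx', 'fy', 'cx', 'cy', 'extrinsics']
scene 513.9208694146128 513.9208694146128 283.46714582395845 205.00737718132075 [[0.212, -0.704, 0.678, 1202.175], [0.977, 0.161, -0.139, -170.849], [-0.011, 0.692, 0.722, 886.49], [0.0, 0.0, 0.0, 1.0]] ['image', 'depth', 'fx', 'fy', 'cx', 'cy', 'extrinsics']
```

View pics/top1.png

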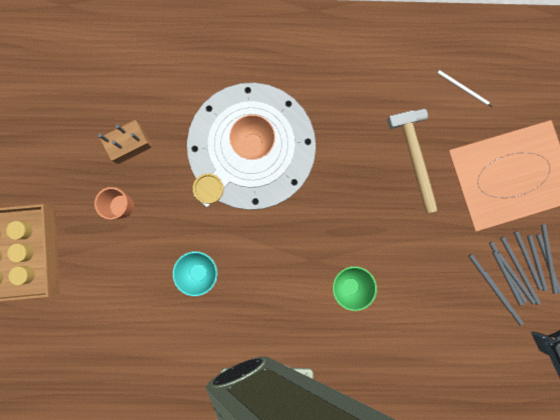

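View pics/scene1.png

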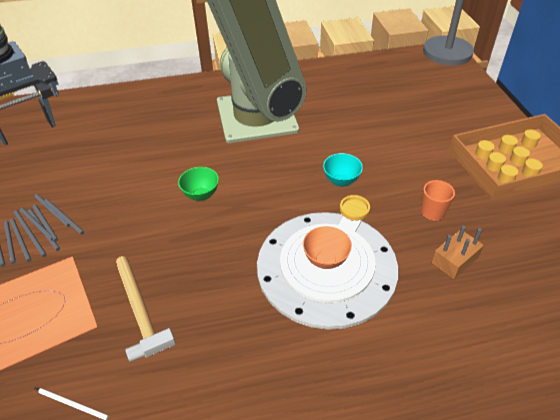

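The top view shows the plate centred near (251,146), the copper bowl at (252,137) and the brass pad at (208,188). The green bowl (354,288) and turquoise bowl (195,273) are decoys. The copper bowl is the one standing on the turntable. Brass cylinders in the tray (17,230 and others) aren't the pad either; the pad is the one on the turntable arm. The next hole counter-clockwise is at (255,201).

```bash
cat > h.py <<'E'
import numpy as np,cv2
def cast(f,u,v,z):
    E=f["extrinsics"]; d=np.array([(u-f["cx"])/f["fx"],-(v-f["cy"])/f["fy"],-1.])
    d=E[:3,:3]@d; o=E[:3,3]; return (o+d*(z-o[2])/d[2])
def blobs(m,lo,hi):
    n,l,s,c=cv2.connectedComponentsWithStats(m.astype(np.uint8)); return [(c[i],s[i,4]) for i in range(1,n) if lo<=s[i,4]<=hi]
def circ(P):
    P=np.array(P);A=np.c_[2*P[:,:2],np.ones(len(P))];x=np.linalg.lstsq(A,(P[:,:2]**2).sum(1),rcond=None)[0]
    return x[:2],np.sqrt(x[2]+x[0]**2+x[1]**2)
E
python3 - <<'E'
from h import *
for n,(u0,u1,v0,v1) in {"top":(180,325,75,215),"scene":(250,405,185,330)}.items():
    f=dict(np.load(n+"1.npz")); im=f["image"]
    g=im.max(2); m=np.zeros(g.shape,bool); m[v0:v1,u0:u1]=(g[v0:v1,u0:u1]<70)
    B=blobs(m,12,120); P=[]
    for c,a in B:
        p=cast(f,*c,57); P.append(p); print(n,c.round(1),a,p.round(1))
    c,r=circ(P); print("centre",c.round(1),r)
    hsv=cv2.cvtColor(im,cv2.COLOR_RGB2HSV); m=np.zeros(g.shape,bool)
    m[v0:v1,u0:u1]=((hsv[...,0]>17)&(hsv[...,0]<30)&(hsv[...,1]>110)&(hsv[...,2]>90))[v0:v1,u0:u1]
    for cc,a in blobs(m,100,3000):
        ys,xs=np.where(m); 
        (e,ax,an)=cv2.fitEllipse(cv2.convexHull(np.c_[xs,ys].astype(np.float32)))
        p=cast(f,*e,100); print("pad",cc,a,e,ax,p, "r,ang",np.hypot(*(p[:2]-c)),np.degrees(np.arctan2(*(p[:2]-c)[::-1])))
    for p in P: print(np.degrees(np.arctan2(*(p[:2]-c)[::-1])).round(1),end=' ')
    print()
E
```

```text
top [247.5  89.7] 19 [723.2  49.5  57. ]
top [288.  103.1] 20 [694.2 -41.3  57. ]
top [208.6 108.2] 19 [679.7 134.9  57. ]
top [307.5 141.2] 20 [608.5 -84.9  57. ]
top [194.2 148.4] 19 [588.9 164.7  57. ]
top [293.9 181.8] 21 [517.4 -55.1  57. ]
top [255. 201.] 21 [474.   29.8  57. ]
centre [598.7  39.8] 125.06961333701588
pad [207.40902475 188.25618632] 687 (207.23948669433594, 188.3876190185547) (28.973365783691406, 30.428218841552734) [494.73668539 128.54311835 100.        ] r,ang 136.65149393008315 139.51987733201935
4.4 -40.3 49.6 -85.5 94.5 -130.6 -175.4 
scene [307.  219.5] 18 [477.2  30.   57. ]
scene [272.5 241.4] 22 [521.1 -55.4  57. ]
scene [383.6 248.9] 22 [591.5 164.1  57. ]
scene [267.  278.4] 25 [611.4 -84.7  57. ]
scene [385.4 287.1] 27 [682.1 134.9  57. ]
scene [298.4 310.7] 33 [696.4 -41.5  57. ]
scene [349.9 314.8] 34 [725.8  49.5  57. ]
centre [601.6  39.7] 124.72950443416075
pad [354.41571195 207.2111293 ] 611 (354.3958740234375, 207.3423614501953) (25.29412269592285, 30.44789695739746) [503.4150803  125.33419138 100.        ] r,ang 130.2687944407452 138.9017517512186
-175.6 -130.2 94.7 -85.5 49.8 -40.6 4.5
```

Run:
```python
import cv2
a=cv2.imread("pics/top1.png")[75:215,180:325];cv2.imwrite("pics/crop1.png",cv2.resize(a,None,fx=4,fy=4,interpolation=2))
```

```text
(no output)
```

View pics/crop1.png

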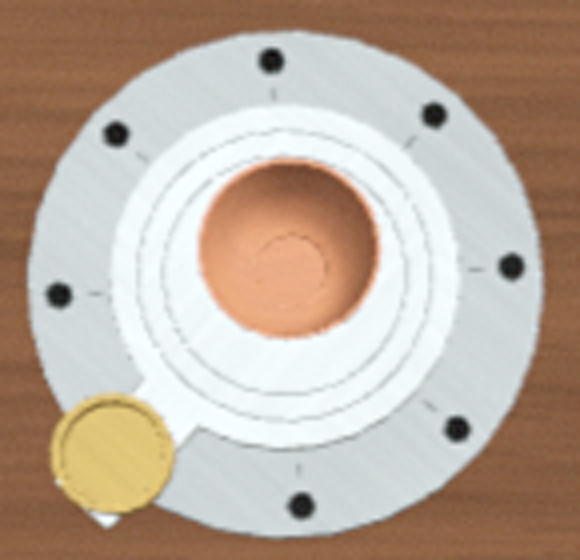

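The crop shows the pad in the only covered hole, at 139.5°. The next hole counter-clockwise is at 184.5°. Combining the two views gives the axis at about (600,40), the pad at (497,128) and the target pad position at (465,29). I'm now moving over the pad with the fingers shut.

servo_tool:
  motion: [14, 35, 0, 0, 0, 0, 0, 14, 35, 0, 0, 0, 0, 0, 14, 35, 0, 0, 0, 0, 0, 14, 35, 0, 0, 0, 0, 0, 14, 35, 0, 0, 0, 0, 0, 14, 35, 0, 0, 0, 0, 0, 14, 35, 0, 0, 0, 0, 0, 14, 35, 0, 0, 0, 0, 0, 14, 35, 0, 0, 0, 0, 0, 14, 35, 0, 0, 0, 0, 0]
  newtons: 20

```text
time_s: 0.93
ee_pos: [373.3, -173.7, 232.8]
ee_rot: [180.0, 0.0, -66.1]
force: [0.7, 0.2, -0.2]
gripper_width: 27.3
```

servo_tool:
  motion: [15, 37, 0, 0, 0, 0, 0, 15, 37, 0, 0, 0, 0, 0, 15, 37, 0, 0, 0, 0, 0, 15, 37, 0, 0, 0, 0, 0, 15, 37, 0, 0, 0, 0, 0, 15, 37, 0, 0, 0, 0, 0, 15, 37, 0, 0, 0, 0, 0, 15, 37, 0, 0, 0, 0, 0, 4, 8, 0, 0, 0, 0, 0, 0, 0, 0, 0, 0, 0, 0]

```text
time_s: 1.77
ee_pos: [497.9, 130.6, 232.2]
ee_rot: [180.0, 0.0, -65.8]
force: [0.3, -0.6, 0.1]
gripper_width: 0.8
```

servo_tool:
  motion: [0, -2, -20, 0, 0, 0, 0, 0, 0, -25, 0, 0, 0, 0, 0, 0, -25, 0, 0, 0, 0, 0, 0, -20, 0, 0, 0, 0, 0, 0, 0, 0, 0, 0, 0]

```text
time_s: 2.18
ee_pos: [493.6, 124.1, 139.2]
ee_rot: [179.4, 0.1, -66.1]
force: [-0.6, 0.9, 0.2]
gripper_width: 0.4
```

Run:
```python
from workcell import sensors, grab_frame
import cv2,numpy as np
s=sensors.state(); print(s["ee_pos"],s["force"])
for n in ("scene","wrist"):
    f=grab_frame(n); im=f["image"][:,:,::-1]
    if n=="scene": im=cv2.resize(im[150:330,240:420],None,fx=3,fy=3,interpolation=2)
    cv2.imwrite(f"pics/{n}2.png",im)
```

```text
[493.63074092 124.09664087 139.19219441] [-0.55498269  0.87571683  0.22204504]
```

View pics/scene2.png

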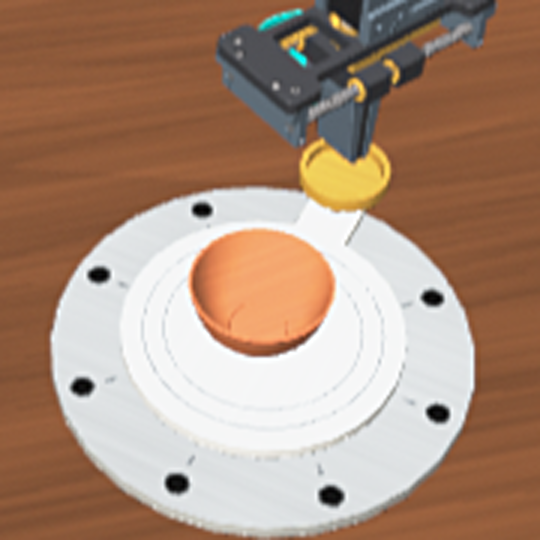

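View pics/wrist2.png

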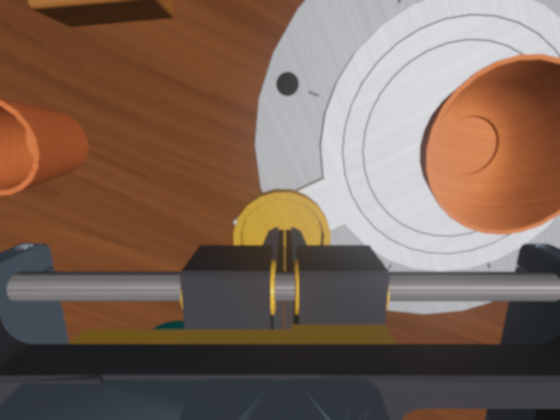

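The wrist view shows the shut fingers over the pad (281,235), lined up sideways. I'll let the arm settle and read the pose again.

servo_tool:
  motion: [0, 0, 0, 0, 0, 0, 0, 0, 0, 0, 0, 0, 0, 0, 0, 0, 0, 0, 0, 0, 0]

```text
time_s: 2.53
ee_pos: [498.1, 126.4, 144.4]
ee_rot: [-179.8, -0.0, -66.1]
force: [0.3, -0.7, -0.6]
gripper_width: 0.5
```

Run:
```python
from workcell import sensors, grab_frame
from h import *
from scipy.spatial.transform import Rotation as R
s=sensors.state(); f=grab_frame("wrist"); print(s["ee_pos"],s["ee_rot"])
T=np.eye(4);T[:3,:3]=R.from_euler("xyz",s["ee_rot"],degrees=True).as_matrix();T[:3,3]=s["ee_pos"]
f["extrinsics"]=T@f["T_tool_cam"]
im=f["image"];hsv=cv2.cvtColor(im,cv2.COLOR_RGB2HSV)
m=((hsv[...,0]>17)&(hsv[...,0]<32)&(hsv[...,1]>110)&(hsv[...,2]>90)); m[:170]=0;m[245:]=0;m[:,:215]=0;m[:,345:]=0
# outer rim points: leftmost/rightmost/topmost
P=[]
for u in range(240,325,4):
    v=np.where(m[:,u])[0]
    if len(v)>3: P.append(cast(f,u,v[0],102))
for v in range(205,244,4):
    u=np.where(m[v])[0]
    if len(u)>3: P+= [cast(f,u[0],v,102),cast(f,u[-1],v,102)]
print(len(P),circ(P))
g=im.max(2);mm=g<60;mm[:, :265]=0;mm[:,310:]=0;mm[100:]=0
for c,a in blobs(mm,100,900): print("hole94.5",c,cast(f,*c,57), "expect",600+125*np.cos(np.radians(94.5)),40+125*np.sin(np.radians(94.5)))
cv2.imwrite("pics/wrist3.png",im[:,:,::-1])
```

```text
[498.08195789 126.36523101 144.37858882] [-1.79846038e+02 -4.02852244e-02 -6.60774189e+01]
42 (array([498.24423932, 128.07638072]), np.float64(30.397184787349953))
```

servo_tool:
  motion: [0, 2, -13, 0, 0, 0, 0, 0, 0, -13, 0, 0, 0, 0, 0, 0, -3, 0, 0, 0, 0, 0, 0, -3, 0, 0, 0, 0, 0, 0, -3, 0, 0, 0, 0, 0, 0, -3, 0, 0, 0, 0, 0, 0, 0, 0, 0, 0, 0]

```text
time_s: 3.17
ee_pos: [497.2, 128.6, 105.6]
ee_rot: [-180.0, 0.0, -66.1]
force: [-2.2, 0.0, 5.6]
gripper_width: 0.5
```

servo_tool:
  motion: [0, 0, -3, 0, 0, 0, 0, 0, 0, -2, 0, 0, 0, 0, 0, 0, 0, 0, 0, 0, 0, 0, 0, 0, 0, 0, 0, 0]

```text
time_s: 3.5
ee_pos: [497.5, 128.8, 101.3]
ee_rot: [-179.9, 0.0, -66.1]
force: [-3.5, 0.2, 8.5]
gripper_width: 0.4
```

servo_tool:
  motion: [0, 0, -1.5, 0, 0, 0, 0, 0, 0, 0, 0, 0, 0, 0, 0, 0, 0, 0, 0, 0, 0]

```text
time_s: 3.75
ee_pos: [497.5, 128.9, 100.0]
ee_rot: [-179.9, 0.0, -66.1]
force: [-3.4, 0.7, 7.8]
gripper_width: 0.8
```

servo_tool:
  motion: [0, 0, -1.5, 0, 0, 0, 0, 0, 0, 0, 0, 0, 0, 0, 0, 0, 0, 0, 0, 0, 0]

```text
time_s: 4.0
ee_pos: [497.8, 129.1, 99.1]
ee_rot: [-179.9, 0.0, -66.1]
force: [-4.2, 2.3, 12.1]
gripper_width: 0.4
```

servo_tool:
  motion: [-4.5, -5.5, 0, 0, 0, 0, 0, -4.2, -5.7, 0, 0, 0, 0, 0, -3.8, -5.9, 0, 0, 0, 0, 0, -3.5, -6.1, 0, 0, 0, 0, 0, -3.2, -6.3, 0, 0, 0, 0, 0, 0, 0, 0, 0, 0, 0, 0]

```text
time_s: 4.5
ee_pos: [480.3, 98.5, 99.3]
ee_rot: [-179.6, -0.1, -66.1]
force: [-0.3, -1.9, 9.0]
gripper_width: 0.4
```

```bash
cat > look.py <<'E'
from workcell import sensors, grab_frame
import sys
from h import *
s=sensors.state(); print(s["ee_pos"].round(1),s["force"].round(1))
f=grab_frame("scene"); im=f["image"][:,:,::-1]
cv2.imwrite(f"pics/{sys.argv[1]}.png",cv2.resize(im[150:330,230:430],None,fx=3.5,fy=3.3,interpolation=2))
E
python3 look.py s4
```

```text
[480.3  98.5  99.3] [-0.3 -1.9  9. ]
```

View pics/s4.png

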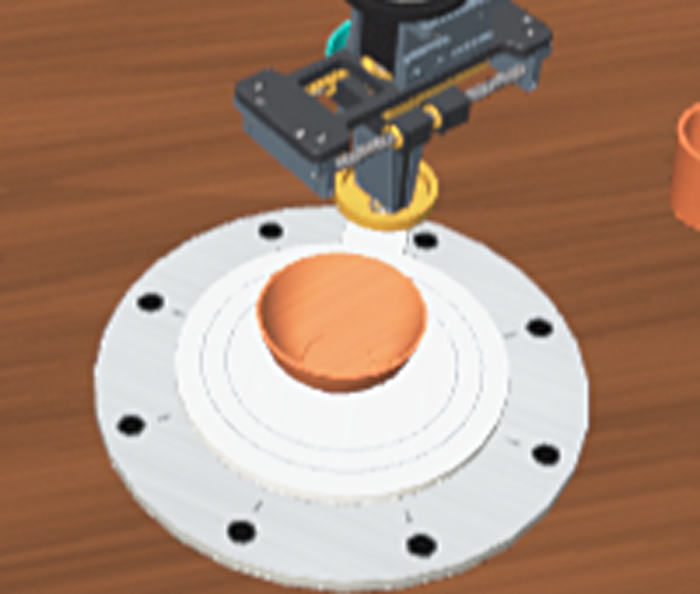

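The starting hole now shows at (425,240), so the table turns along with the fingers. I'll carry on by another 15°, then lift so the plunger rides under the plate.

servo_tool:
  motion: [-2.9, -6.5, 0, 0, 0, 0, 0, -2.5, -6.6, 0, 0, 0, 0, 0, -2.2, -6.7, 0, 0, 0, 0, 0, -1.8, -6.8, 0, 0, 0, 0, 0, -1.5, -6.9, 0, 0, 0, 0, 0, 0, 0, 0, 0, 0, 0, 0, 0, 0, 4, 0, 0, 0, 0, 0, 0, 4, 0, 0, 0, 0, 0, 0, 0, 0, 0, 0, 0]

```text
time_s: 5.3
ee_pos: [468.2, 65.5, 106.2]
ee_rot: [-179.8, -0.1, -66.1]
force: [-0.3, 1.8, -0.5]
gripper_width: 0.5
```

```bash
python3 look.py s5
```

```text
[468.2  65.5 106.2] [-0.3  1.8 -0.5]
```

View pics/s5.png

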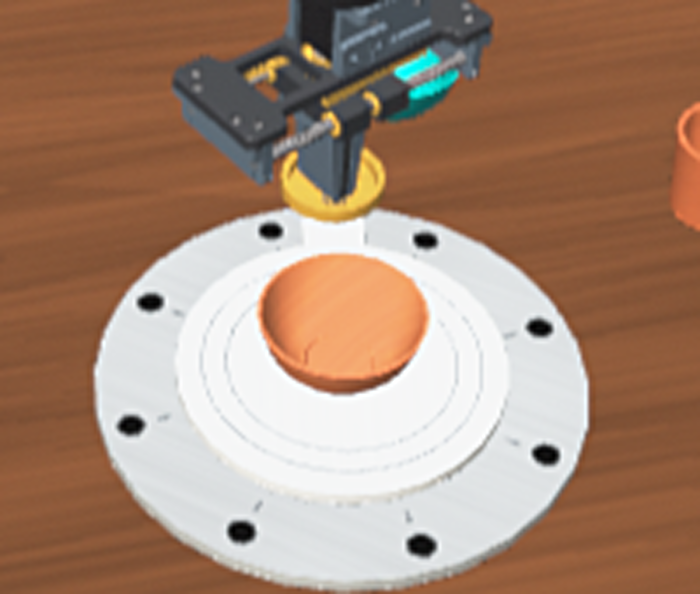

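servo_tool:
  motion: [-0.8, -4.6, 0, 0, 0, 0, 0, -0.6, -4.7, 0, 0, 0, 0, 0, -0.5, -4.7, 0, 0, 0, 0, 0, -0.3, -4.7, 0, 0, 0, 0, 0, -0.1, -4.7, 0, 0, 0, 0, 0, 0, -4.7, 0, 0, 0, 0, 0, 0, 0, 0, 0, 0, 0, 0]

```text
time_s: 5.93
ee_pos: [465.6, 37.0, 104.9]
ee_rot: [-179.9, -0.0, -66.1]
force: [-0.0, 0.1, -0.6]
gripper_width: 0.6
```

```bash
python3 look.py s6
```

```text
[465.6  37.  104.9] [-0.   0.1 -0.6]
```

View pics/s6.png

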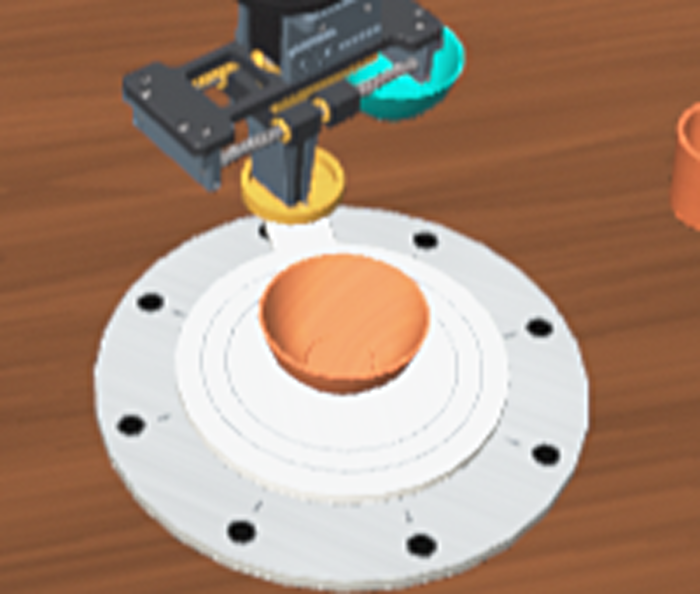

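servo_tool:
  motion: [0, -2, 0, 0, 0, 0, 0, 0.1, -2, 0, 0, 0, 0, 0, 0.1, -2, 0, 0, 0, 0, 0, 0.1, -2, 0, 0, 0, 0, 0, 0.1, -2, 0, 0, 0, 0, 0, 0.1, -2, 0, 0, 0, 0, 0, 0, 0, 0, 0, 0, 0, 0]

```text
time_s: 6.57
ee_pos: [465.6, 24.8, 105.5]
ee_rot: [-180.0, -0.1, -66.0]
force: [-1.3, 0.3, 6.0]
gripper_width: 0.6
```

The upward force of 6 N on the fingertip suggests the pin has sprung into the hole. I'll look before lifting.

```bash
python3 look.py s7
```

```text
[465.6  24.8 105.5] [-1.3  0.3  6. ]
```

View pics/s7.png

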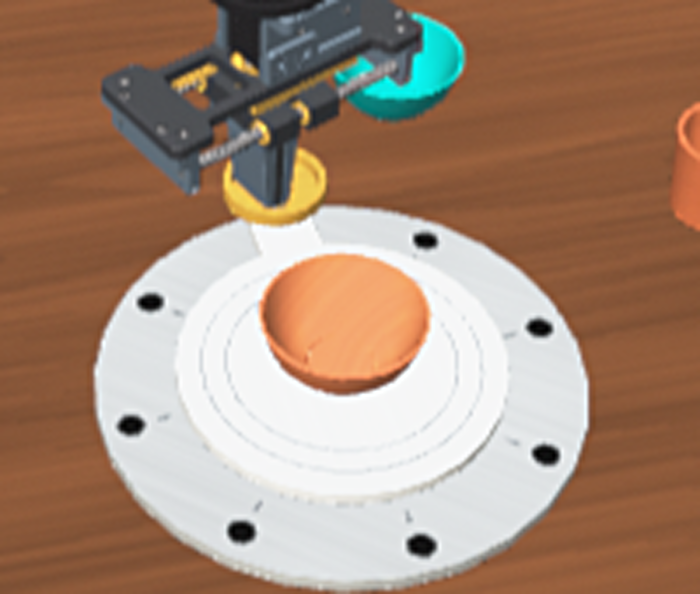

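The next hole is covered by the arm. I'll back off the rim slightly and lift.

servo_tool:
  motion: [0, 2, 1, 0, 0, 0, 0, 0, 1, 3, 0, 0, 0, 0, 0, 0, 4, 0, 0, 0, 0, 0, 0, 5, 0, 0, 0, 0, 0, 0, 12, 0, 0, 0, 0, 0, 0, 25, 0, 0, 0, 0, 0, 0, 30, 0, 0, 0, 0, 0, 0, 30, 0, 0, 0, 0, 0, 0, 0, 0, 0, 0, 0]

```text
time_s: 7.37
ee_pos: [468.5, 28.5, 220.7]
ee_rot: [-179.4, -0.2, -66.1]
force: [0.8, -0.7, -0.2]
gripper_width: 0.3
```

servo_tool:
  motion: [-10, -38, 5, 0, 0, 0, 0, -10, -38, 5, 0, 0, 0, 0, -10, -38, 5, 0, 0, 0, 0, -10, -38, 5, 0, 0, 0, 0, -10, -38, 5, 0, 0, 0, 0, -10, -38, 5, 0, 0, 0, 0, -10, -38, 5, 0, 0, 0, 0, 0, 0, 0, 0, 0, 0, 0, 0, 0, 0, 0, 0, 0, 0]

```text
time_s: 8.12
ee_pos: [394.6, -239.0, 249.7]
ee_rot: [180.0, 0.0, -66.3]
force: [0.3, 0.6, -0.4]
gripper_width: 0.1
```

```bash
python3 look.py s8
python3 - <<'E'
from workcell import grab_frame
from h import *
C={"top":np.array([598.7,39.8]),"scene":np.array([601.6,39.7])}
for n in ("top","scene"):
    f=grab_frame(n);im=f["image"];hsv=cv2.cvtColor(im,cv2.COLOR_RGB2HSV)
    m=((hsv[...,0]>17)&(hsv[...,0]<30)&(hsv[...,1]>110)&(hsv[...,2]>90))
    for c,a in blobs(m,350,1500):
        for z in (100,):
            p=cast(f,*c,z)[:2]; 
            if np.hypot(*(p-C[n]))<200: print(n,c.round(1),a,p.round(1),np.hypot(*(p-C[n])).round(1),np.degrees(np.arctan2(*(p-C[n])[::-1])).round(1)%360)
    if n=="top":
        cv2.imwrite("pics/top8.png",im[:,:,::-1])
        c=(256,0)
E
```

```text
[ 394.6 -239.   249.7] [ 0.3  0.6 -0.4]
top [253.1 204.2] 661 [462.8  32.8] 136.1 182.9
scene [307.2 203.7] 597 [471.  31.] 130.8 183.8
```

View pics/s8.png

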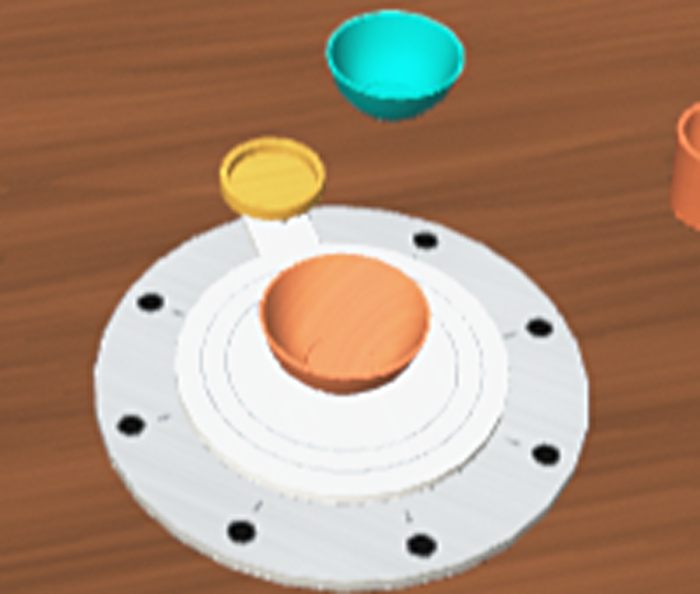

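View pics/top8.png

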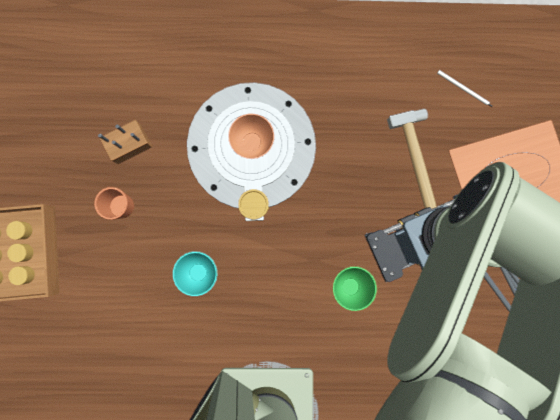

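Run:
```python
from workcell import grab_frame,sensors
from h import *
def pts(f):
    im=f["image"];hsv=cv2.cvtColor(im,cv2.COLOR_RGB2HSV);d=f["depth"]
    m=((hsv[...,0]>17)&(hsv[...,0]<30)&(hsv[...,1]>110)&(hsv[...,2]>90))&(d>0)
    v,u=np.where(m);z=d[m];P=np.c_[(u-f["cx"])/f["fx"]*z,-(v-f["cy"])/f["fy"]*z,-z]
    W=P@f["extrinsics"][:3,:3].T+f["extrinsics"][:3,3]
    return W
def rep(f,c,t):
    W=pts(f);k=np.hypot(W[:,0]-c[0],W[:,1]-c[1]); print(t,"floor z",np.median(W[k<20,2]).round(1),"n",(k<20).sum())
for n in("top","scene"):
    rep(dict(np.load(n+"1.npz")),(498,128),n+" before"); f=grab_frame(n); rep(f,(466,30),n+" after")
print(sensors.state()["time_s"])
```

```text
top before floor z 91.8 n 278
top after floor z 91.7 n 280
scene before floor z 90.3 n 195
scene after floor z 90.3 n 192
8.3667
```

The pad floor is at the same height as at the start, so the plunger is fully up. The bowl and the neighbouring objects are where they were.

```bash
python3 -c "
from workcell import env
print(env.job_done())"
```

```text
the job is handed in; nothing more can be done
None
```

The turntable is at the next hole counter-clockwise and locked, and I handed the job in at about 8.4 s; no verdict was reported. With the fingers shut I pressed the brass pad down to its stop and turned the table about 30°. Then I eased off so the plunger rode under the plate, and pushed the pad's rim until the pin sprang into the hole. After that I lifted off and moved the hand away.

**Last checks:**
- **Plunger:** the pad floor is at the same height as at the start, in both the top view (91.7 mm, before 91.8) and the scene view (90.3 mm both times), so it is fully up.
- **Angle:** the turn measured 43.4° from the top view and 44.9° from the scene view. The two differ by 1.5°, but the nearest hole is the 45° one and both are inside the allowed tolerance.
- **Bowl and neighbours:** the bowl still stands in the middle of the turntable, and the hammer, punch block and pot look unmoved. I judged these by eye in the final pictures and did not measure them.
- **Robot:** the force on the tool was about zero, with the hand clear of everything.

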